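# Set a strip guide's eccentric roller to a gauge bar

### The job

Set the strip guide to the narrower of the two steel bars. Lay that bar flat in the guide's channel, its nose just past the roller and well short of the end stop; turn the lever of the eccentric bolt until the roller presses the bar lightly against the sprung shoe, pushing the shoe back about 4 mm, so that the bar slides with a light drag, neither loose nor jammed; then prove the setting by sliding the bar on through the roller until its nose rests on the end stop. Leave the bar there with the roller so set, and leave the thick bar alone.

Things in the scene. Friction and masses are not known exactly. Their poses are not given: they have to be found in the camera images.
- strip_guide: Strip guide bolted to the bench: aluminium plate 12 mm thick with a roller on an eccentric bolt, a sprung steel shoe before a grey fence, an end stop. Origin on the plate's underside (bench height). Own x = feed direction to the end stop, y = from roller to shoe, z up. In this frame, mm: plate x -140 to 95, y -75 to 85, top z = 12 (the bar lies on it); fence behind the shoe, top z = 43.
- channel (a point): Fixed point of the guide at x 0, y -8, z 12 mm in its frame (plate top). A bar lying along the guide's x with its middle line through this point clears roller, bolt head and shoe by 3 mm or more at every start. Channel at the start 22 to 38 mm wide. The roller's nearest point to the shoe lies between x = -7 and 6 mm.
- shoe_nominal (a point): Fixed point of the guide, x 5, y 10, z 27 mm in its frame: where the middle of the shoe's face would stand by the drawing. The fence was re-clamped: the real face is up to 7 mm nearer or farther in y, unknown, to be found by touch. Shoe: x -40 to 50, z 14 to 40 mm. It yields up to 8 mm along +y on a spring of 3 N per mm; a right setting presses it 2 to 6 mm (6 to 18 N), best 4.
- stop (a point): Middle of the end stop's face, x 75, y -2, z 27 mm in the guide's frame; face 44 mm wide, top at z = 42. With its nose here the bar's origin is at x = -20 mm of the guide's frame. Plate and shoe are polished (friction about 0.2) and the roller spins freely: a rightly set bar slides with 2 to 6 N, more if it is pressed down or sideways.
- roller: Steel guide roller, 44 mm diameter, z 15 to 45 mm in the guide's frame, spinning freely on the eccentric. Origin on its own axis, at the plate's top (z = 12). Its axis lies 16 mm off the bolt's axis, so turning the bolt moves it toward the shoe.
- eccentric (a joint): Angle of eccentric bolt and lever, rad, 0 (roller drawn back) to 2.55, starts 0 to 0.2; grows counter-clockwise from above and closes the gap. The roller's side toward the shoe is at y = -5 + 16 sin(angle - 1.35) mm in the guide's frame. Stays where left (friction 0.4 N m, 6 N at the knob), holds against up to 25 N; while turning, pressing the bar adds about 3 N at the best setting.
- knob (a point): Middle of the upright round black knob at the lever's end: 22 mm diameter, 34 mm tall (z 58 to 92 in the guide's frame, this point at z 77). The bolt's vertical axis is at x -10, y -27 mm in the guide's frame; the knob lies 65 mm from it in the direction -2.17 rad + joint angle (from own x toward own y). The flat lever below it: z 51 to 58.
- narrow_bar: The gauge bar to use: plain steel bar 190 x 16 x 32 mm (own x, y, z), 0.28 to 0.46 kg, either end may lead. Origin at the centre of its underside. Starts flat on the bench left or right of the guide (places swapped with the thick bar).
- thick_bar: The other bar, 28 mm thick: 190 x 28 x 32 mm (own x, y, z), origin at the centre of its underside. Not to be used; leave it where it lies.

How it is judged (in metres and radians):
On the way, in this order (a step that is already met when the one before it is completed fails the run):
1. the narrow bar lies loose in the channel, nose past the roller, at least 20 mm short of the end stop, the roller not yet touching it (x of narrow_bar in the frame of strip_guide between -0.085 and -0.04 m and y of narrow_bar in the frame of strip_guide between -0.02 and 0.02 m and z of narrow_bar in the frame of strip_guide below 0.016 m and angle between the x axis of narrow_bar and the x axis of strip_guide, either way round below 0.2 rad and contact force between narrow_bar and roller below 1 N), for 0.2 s.
2. the roller presses the bar with 5.5 to 18.5 N while the bar is still at least 20 mm short of the end stop (x of narrow_bar in the frame of strip_guide between -0.085 and -0.04 m and z of narrow_bar in the frame of strip_guide below 0.016 m and contact force between narrow_bar and roller between 5.5 and 18.5 N), for 0.3 s.
At the end, for the whole second after the job is handed in: The narrow bar lies flat in the channel with its nose within 4 mm of the end stop, lined up within 0.1 rad, at rest, pressed by the roller with 5.5 to 18.5 N (shoe pushed back roughly 2 to 6 mm) (x of narrow_bar in the frame of strip_guide between -0.024 and -0.016 m and z of narrow_bar in the frame of strip_guide below 0.016 m and angle between the x axis of narrow_bar and the x axis of strip_guide, either way round below 0.1 rad and contact force between narrow_bar and roller between 5.5 and 18.5 N and linear speed of narrow_bar below 0.01 m/s); the robot touches nothing.
It fails at once if the thick bar is moved by more than 30 mm (distance of thick_bar from where it was at the start of the episode above 0.03 m).
It also fails if it takes over 72 s, if anything falls off the work surface, if the arm or the gripper's body presses on something with over 40 N, if the wrist force passes 120 N, or if a joint passes its speed limit or range.

### The arm

A 6-joint arm with a two-finger parallel gripper is mounted at the origin on a cart in front of the work surface, level with it; the furniture and walls round the work are solid. World frame = base frame: x ahead of the robot, y to its left, z up, the work surface at z = 0. Lengths are in mm, angles in rad, forces in N, time in s.
With the tool pointing down it reaches from about 300 to 950 mm from the base axis. Payload 3.1 kg.
Tool frame: the origin (TCP) lies midway between the tips of the shut fingers; the grasp point (between the pads) lies 19 mm behind it (env.tcp_to_grasp is the distance from the TCP to the grasp point, in mm); z points along the fingers, x is the direction in which the jaws open and shut, and the axes are right-handed (so a half turn about z gives the same grasp; the last joint's range is limited). The gripper opens to 85 mm and grips with 20 to 120 N. Pads are 22 mm wide; open, the fingers measure 114 mm over their backs; the gripper's body (76 mm by 85 mm) begins 54 mm behind the grasp point. The pads swing forward as they close: fully open they stand 13 mm farther back than shut.
Start: joints at [-1.316, 0.308, 1.634, -0, 1.2, -0.07], TCP at [199.423, -592.337, 231.272] pointing down, gripper open.
Joint ranges: [-3.06, 3.06], [-0.79, 1.96], [0.05, 2.63], [-1.19, 4.34], [0.05, 2.64], [-2.94, 2.94]. Speed limits (rad/s): [2.79, 2.79, 3.14, 3.14, 3.14, 3.14].

### API

Orientations are given as a unit quaternion [x, y, z, w].
In Python, from cell import env gives the robot as it stands.
- The arm moves only by the tool jog_arm, never from a script. Its arguments are lists of equal length, an entry for each row: "slide": the shift along the tool's x, y, z in mm, a list of three; "dr": the turn, a rotation vector about the tool's x, y, z in degrees, a list of three; "hand": the closure, from 0 (fully open) to 1 (shut). A call has 1 to 20 rows; each row shifts and turns the commanded pose from where the row before left it, along the tool's axes as they then stand; what a row does not reach is not made up. A row lasts 1/8 s, in which the tool goes at most 62.5 mm and 10.7 degrees, less where a joint would pass 70% of its speed; a pose out of reach is approached as far as the arm can. A call with a gripper value outside its range is refused whole. The fingers move at their own pace and stop on an object; "newtons" is the grip in N (left out, the last holds). Time passes only in rows, so rows that do not move let the fingers close. It gives the time, the measured TCP pose, the force and the opening at its end, in the units of the state.
- env.get_obs(): the state, without advancing time (a new reading comes with each control period).
- env.read_camera(name): name is "scene" or "top" or "wrist"; returns the picture (480x640x3 uint8, red, green, blue); there is no depth.
- env.get_calibration(name): a dict with "fx", "fy", "cx", "cy" (pixels), "T" (4x4, takes a point from camera to world coordinates); the wrist camera has in their place "mount" (4x4, takes a point from camera to tool coordinates, whose origin is the TCP and whose axes are the tool frame's). Camera axes: x right, y down, z forward; pixel columns grow to the right and rows downward; lengths in mm; the calibration is good to about 2 mm. A picture is of the moment at which its call begins: read the wrist's pose just before it. get_calibration takes no time and is no camera call.
- env.hand_in(): hands the job in, once; it reports no verdict.
Trained networks look in the newest picture that a camera, given by its name, has taken for a name from the list of things; names that differ only in an ending like _2 or _b are one class to them, and where a whole thing is asked for, a point or a joint stands for the part that bears it (a point fixed in the world has none). Each returns a list of dicts, best first, with "confidence" (0 to 1); they miss things now and then, are a little off and sometimes report something else, mostly with a low value. They report only what shows in the picture. A call takes as long as a camera call.
- env.outline_of(camera, query): "mask" (480x640 bool, what is visible of it) and "extent" ([left, top, width, height] in pixels, round what is visible of it).
- env.spot_point(camera, query): "point" ([column, row] in pixels: a listed point, or the origin of a listed thing).
The state is a dict: "clock": time; "joint_positions": joint angles; "joint_velocities": joint speeds; "effort": joint torques, N m; "tool_pos": TCP position; "tool_rot": TCP orientation; "contact_force": force on the tool from outside, world axes, zero at the start; "torque": the same for the moment, N m; "width": finger opening in mm.
Only numpy, scipy, OpenCV 4.12 (cv2) and the standard library are available. Lean on these libraries where they do the work, as an engineer would, in place of code of your own. Each camera call takes 0.05 s, during which the arm holds its last target. There are 200 camera calls.

## Working session

There is one attempt and no reset: what is moved stays moved. The work goes in short steps, Python scripts to look and compute and a tool call to move; the robot and the scene stay as the last step left them, time stands still between calls to the robot, and variables do not carry over. Pictures are saved under pics/ and viewed, about 8 in all and at most 12, crops included, and the job is handed in when it is done.

Besides the shell and the picture viewer there is one more tool, called after "Emit:" as name(argument=value, ...) on one line, values as JSON. jog_arm: Moves the arm, as the interface text tells. Its arguments: {"type":"object","properties":{"slide":{"type":"array"},"dr":{"type":"array"},"hand":{"type":"array"},"newtons":{"type":"number"}},"required":["slide","dr","hand"]}

```bash
ls; mkdir -p pics
cat > h.py <<'E'
import numpy as np, cv2
from scipy.spatial.transform import Rotation as R
from cell import env
def cam(name):
    c=env.get_calibration(name)
    if name=='wrist':
        o=env.get_obs(); W=np.eye(4); W[:3,:3]=R.from_quat(o['tool_rot']).as_matrix(); W[:3,3]=o['tool_pos']
        T=W@np.array(c['mount'])
    else: T=np.array(c['T'])
    return c,T
def back(name,p,z,ct=None):
    c,T=ct or cam(name)
    d=T[:3,:3]@np.array([(p[0]-c['cx'])/c['fx'],(p[1]-c['cy'])/c['fy'],1])
    o=T[:3,3]; return o+d*(z-o[2])/d[2]
def proj(name,P,ct=None):
    c,T=ct or cam(name)
    q=T[:3,:3].T@(np.array(P,float)-T[:3,3]); return np.array([c['fx']*q[0]/q[2]+c['cx'],c['fy']*q[1]/q[2]+c['cy']])
E
python3 - <<'E'
from h import *
print(env.get_obs())
for n in('top','scene'):
    ct=cam(n); im=env.read_camera(n); cv2.imwrite(f'pics/{n}0.png',im[...,::-1])
    print(n,ct[1][:3,3])
    for q,z in(('narrow_bar',0),('thick_bar',0),('knob',77),('roller',12),('channel',12),('stop',27),('shoe_nominal',27),('strip_guide',0)):
        for r in env.spot_point(n,q)[:2]: print(q,r['confidence'],np.round(r['point'],1),np.round(back(n,r['point'],z,ct),1))
E
```

```text
pics
{'clock': 0.0, 'joint_positions': array([-1.31573704e+00,  3.08986059e-01,  1.63516304e+00,  2.00245728e-06,
        1.19969920e+00, -6.96938935e-02]), 'joint_velocities': array([-6.55457672e-04, -3.03293346e-04, -3.53611204e-05,  9.54901742e-04,
        1.99376203e-03, -5.71641560e-04]), 'effort': array([-3.70523312e-04, -4.15258670e+01, -2.76664639e+01, -2.08810302e-04,
        1.01299482e-02,  8.70487213e-06]), 'tool_pos': array([ 199.1961653 , -591.55610537,  230.07007103]), 'tool_rot': array([ 8.12118374e-01, -5.83491624e-01, -8.67277355e-04, -7.20975521e-04]), 'contact_force': array([0.20559398, 0.05998603, 0.30572419]), 'torque': array([-0.02301861,  0.02674035, -0.00270831]), 'width': 85.56933196904416}
top [ 474.10539372  -34.86461669 1077.27801598]
narrow_bar 0.91 [470.2 258.1] [ 524.4 -312.1    0. ]
thick_bar 0.8 [183.3 270.7] [513.7 284.6   0. ]
thick_bar 0.61 [314.7 193.2] [669.6   5.    0. ]
knob 0.59 [348.  249.2] [544.2 -59.6  77. ]
roller 0.67 [327.2 236.7] [575.8 -19.1  12. ]
channel 0.83 [312.8 227.8] [595.1  10.3  12. ]
stop 0.6 [315.9 189.9] [671.5   1.4  27. ]
shoe_nominal 0.7 [302.4 224.3] [601.2  30.7  27. ]
scene [204.40249445 546.24209053 764.47743988]
narrow_bar 0.85 [398.7 195. ] [ 514.6 -307.     0. ]
thick_bar 0.75 [243.9 396.3] [513.9 298.4   0. ]
knob 0.56 [338.4 229.4] [541.7 -60.4  77. ]
roller 0.72 [312.6 257.2] [578.  -17.7  12. ]
channel 0.68 [298.9 264.8] [590.8  15.   12. ]
stop 0.83 [270.8 242.8] [668.1   5.3  27. ]
shoe_nominal 0.76 [287.8 263.1] [604.9  33.6  27. ]
strip_guide 0.64 [295.5 273.3] [590.1  29.6   0. ]
```

Run:
```python
from h import *
im=cv2.imread('pics/top0.png'); cv2.imwrite('pics/top0c.png',cv2.resize(im[140:330,140:540],(800,380),interpolation=cv2.INTER_CUBIC))
ct=cam('top')
for q in('narrow_bar','thick_bar','strip_guide'):
    for r in env.outline_of('top',q)[:2]:
        m=r['mask'].astype(np.uint8); cs,_=cv2.findContours(m,0,1); c=max(cs,key=cv2.contourArea)
        print(q,r['confidence'],r['extent'],cv2.minAreaRect(c))
        z=12 if q=='strip_guide' else 32
        print(np.round([back('top',p,z,ct) for p in cv2.boxPoints(cv2.minAreaRect(c))],1)[:,:2].tolist())
```

```text
narrow_bar 0.65 [454.8, 212.0, 31.8, 90.1] ((469.99871826171875, 259.1197204589844), (95.29068756103516, 13.617103576660156), 76.5689697265625)
[[612.1, -272.7], [617.7, -299.4], [431.4, -333.6], [425.8, -307.3]]
thick_bar 0.9 [153.5, 226.3, 50.9, 87.0] ((176.5637664794922, 270.6781921386719), (93.0330810546875, 18.305702209472656), 63.97041320800781)
[[592.0, 348.4], [607.6, 314.3], [435.3, 230.6], [420.0, 264.1]]
strip_guide 0.68 [253.4, 178.7, 97.7, 120.6] ((308.206787109375, 238.4189910888672), (88.4736328125, 116.6010971069336), 6.911227226257324)
[[467.8, 127.6], [708.4, 94.6], [680.0, -88.2], [441.8, -52.1]]
```

View pics/top0c.png

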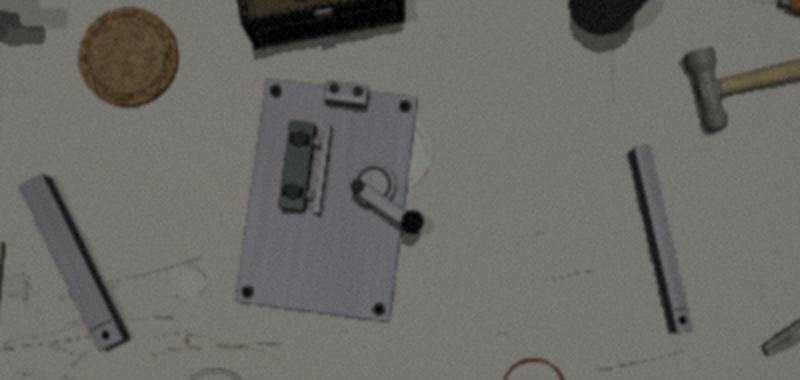

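View pics/scene0.png

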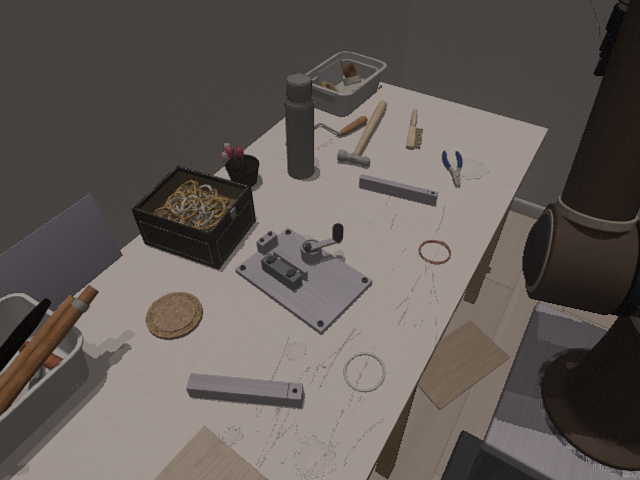

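The pictures show the narrow bar on the right (top px ≈ 470,259), the guide in the middle with its end stop at the far side (top px ≈ 313,188), the knob at (346,250), and the thick bar on the left.

```bash
cat >> h.py <<'E'
def plan(xyz,yaw,vmax=40,name=''):
    """yaw: world direction of tool x (mod pi chosen nearest). prints turn (deg about tool z) then slide in turned axes"""
    o=env.get_obs(); M=R.from_quat(o['tool_rot']).as_matrix()
    y0=np.arctan2(M[1,0],M[0,0]); d=(yaw-y0+np.pi/2)%np.pi-np.pi/2
    Rt=np.array([[np.cos(y0+d),np.sin(y0+d),0],[np.sin(y0+d),-np.cos(y0+d),0],[0,0,-1]]).T
    X=np.array([np.cos(y0+d),np.sin(y0+d),0]);Y=np.array([np.sin(y0+d),-np.cos(y0+d),0])
    D=np.array(xyz,float)-o['tool_pos']; s=np.array([X@D,Y@D,-D[2]])
    tilt=R.from_matrix(M).apply([0,0,1])
    print(name,'turn z deg',round(-np.degrees(d),2),'slide',np.round(s,1),'rows@vmax',np.ceil(np.linalg.norm(s)/vmax),'tilt',np.round(tilt,3),'t',round(o['clock'],2))
E
python3 - <<'E'
from h import *
print(np.round(env.get_calibration('wrist')['mount'],2), env.tcp_to_grasp)
print({k:env.get_calibration('wrist')[k] for k in('fx','cx','cy')})
plan([475,-312,250],0.19+np.pi/2)
# guide fit from corners, top camera
ct=cam('top')
px=np.array([[266,80],[416,97],[388,320],[236,302]])/2+140
G=np.array([[95,85],[95,-75],[-140,-75],[-140,85]],float)
W=np.array([back('top',p,12,ct)[:2] for p in px])
gm,wm=G.mean(0),W.mean(0); H=(G-gm).T@(W-wm); a=np.arctan2(H[0,1]-H[1,0],H[0,0]+H[1,1])
Rg=np.array([[np.cos(a),-np.sin(a)],[np.sin(a),np.cos(a)]]); t=wm-Rg@gm
print('guide',t,a,'resid',np.round(W-(G@Rg.T+t),1).tolist())
for z,P in((27,(75,-2)),(27,(5,10)),(12,(0,-8)),):print(Rg@P+t)
print('knob guide',Rg.T@(back('top',(348,249.2),77,ct)[:2]-t))
E
```

```text
[[   1.      0.      0.      0.44]
 [  -0.      0.96    0.29  -73.38]
 [  -0.     -0.29    0.96 -143.09]
 [   0.      0.      0.      1.  ]] 18.700000000000003
{'fx': 363.044459039501, 'cx': 319.72747917707994, 'cy': 233.99150619465433}
 turn z deg 7.72 slide [-223.3 -323.5  -18.7] rows@vmax 10.0 tilt [ 0. -0. -1.] t 1.05
guide [593.15610427  22.42356048] -0.14886076950136898 resid [[-1.6, -1.2], [-0.8, 0.9], [2.0, 1.4], [0.4, -1.2]]
[667.03003213   9.3223093 ]
[599.58392365  31.5714093 ]
[591.96961149  14.51203503]
knob guide [-36.25430134 -88.33352854]
```

Emit:
jog_arm(slide=[[0,0,0],[-28,-40,-2],[-28,-40,-2],[-28,-40,-2],[-28,-40,-2],[-28,-40,-2],[-28,-40,-2],[-28,-40,-2],[-27,-43,-3],[0,0,0],[0,0,0]], dr=[[0,0,7.7],[0,0,0],[0,0,0],[0,0,0],[0,0,0],[0,0,0],[0,0,0],[0,0,0],[0,0,0],[0,0,0],[0,0,0]], hand=[0,0,0,0,0,0,0,0,0,0,0])

```text
clock: 2.42
tool_pos: [474.1, -312.3, 248.2]
tool_rot: [0.771, -0.636, -0.0, 0.0]
contact_force: [0.9, 0.4, 0.6]
width: 85.3
```

Run:
```python
from h import *
ct=cam('wrist'); im=env.read_camera('wrist'); cv2.imwrite('pics/w1.png',im[...,::-1])
for r in env.spot_point('wrist','narrow_bar')[:2]: print(r['confidence'],r['point'],back('wrist',r['point'],0,ct))
for r in env.outline_of('wrist','narrow_bar')[:1]:
    m=r['mask'].astype(np.uint8); c=max(cv2.findContours(m,0,1)[0],key=cv2.contourArea); b=cv2.boxPoints(cv2.minAreaRect(c))
    print(r['confidence'],r['extent'],b.tolist()); print(np.round([back('wrist',p,32,ct)[:2] for p in b],1).tolist())
```

```text
0.72 [322.9, 149.9] [ 520.10127699 -307.55721054    0.        ]
0.85 [313.1, 40.8, 23.1, 203.3] [[311.40350341796875, 243.96295166015625], [313.0333251953125, 41.863162994384766], [332.25787353515625, 42.0181884765625], [330.6280517578125, 244.11798095703125]]
[[425.9, -313.6], [612.7, -280.0], [615.9, -296.9], [429.6, -333.4]]
```

View pics/w1.png

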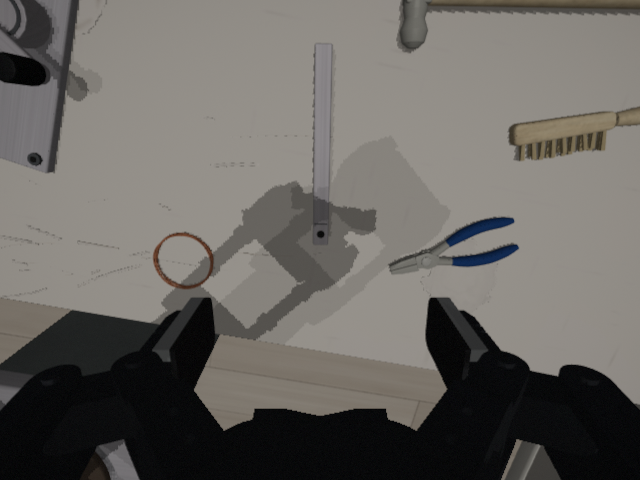

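The bar's top face runs from px (324,43) to (321,244). Its centre is at about (521,-306) and its yaw is 0.186.

Run:
```python
from h import *
plan([476.8,-314.3,5],0.186+np.pi/2)
```

```text
turn z deg 0.15 slide [  1.7  -3.1 243.1] rows@vmax 7.0 tilt [-0.001 -0.    -1.   ] t 2.58
```

Emit:
jog_arm(slide=[[1.7,-3,40],[0,0,50],[0,0,50],[0,0,50],[0,0,35],[0,0,18],[0,0,0],[0,0,0],[0,0,0],[0,0,0],[0,0,0],[0,0,0],[0,0,0]], dr=[[0,0,0],[0,0,0],[0,0,0],[0,0,0],[0,0,0],[0,0,0],[0,0,0],[0,0,0],[0,0,0],[0,0,0],[0,0,0],[0,0,0],[0,0,0]], hand=[0,0,0,0,0,0,0,1,1,1,1,1,1], newtons=60)

```text
clock: 4.2
tool_pos: [478.3, -313.7, 6.2]
tool_rot: [0.771, -0.637, 0.001, -0.0]
contact_force: [-0.7, 0.7, 5.4]
width: 15.0
```

Run:
```python
from h import *
a=-0.145;c,s=np.cos(a),np.sin(a);p=np.array([593.2,22.4])+np.array([[c,-s],[s,c]])@[-125,-8]
print(p); plan([*p,190],a+np.pi/2)
```

```text
[468.35582233  32.54550647]
 turn z deg 19.23 slide [-341.2   59.9 -183.8] rows@vmax 10.0 tilt [ 0.001 -0.001 -1.   ] t 4.2
```

Emit:
jog_arm(slide=[[0,0,-30],[0,0,-50],[0,0,-50],[0,0,-54],[-42,7,0],[-42,7,0],[-42,7,0],[-42,7,0],[-42,7,0],[-42,8,0],[-42,8,0],[-42,8,0],[-5,1,0],[0,0,0],[0,0,0]], dr=[[0,0,0],[0,0,0],[0,0,9.6],[0,0,9.6],[0,0,0],[0,0,0],[0,0,0],[0,0,0],[0,0,0],[0,0,0],[0,0,0],[0,0,0],[0,0,0],[0,0,0],[0,0,0]], hand=[1,1,1,1,1,1,1,1,1,1,1,1,1,1,1])

```text
clock: 6.08
tool_pos: [467.2, 31.8, 188.9]
tool_rot: [-0.654, 0.757, 0.0, -0.001]
contact_force: [-0.3, -1.0, -1.7]
width: 14.6
```

Run:
```python
from h import *
ct=cam('wrist'); im=env.read_camera('wrist'); cv2.imwrite('pics/w2.png',im[...,::-1])
for q,z in(('knob',77),('roller',12),('channel',12),('stop',27),('shoe_nominal',27)):
    for r in env.spot_point('wrist',q)[:1]: print(q,r['confidence'],np.round(r['point'],1),np.round(back('wrist',r['point'],z,ct),1))
```

```text
knob 0.63 [433.4 103.2] [541.3 -56.1  77. ]
roller 0.94 [356.7  62.5] [581.5 -16.1  12. ]
stop 0.44 [322.5 201. ] [476.3  26.9  27. ]
shoe_nominal 0.85 [292.8  43.6] [599.5  32.   27. ]
```

View pics/w2.png

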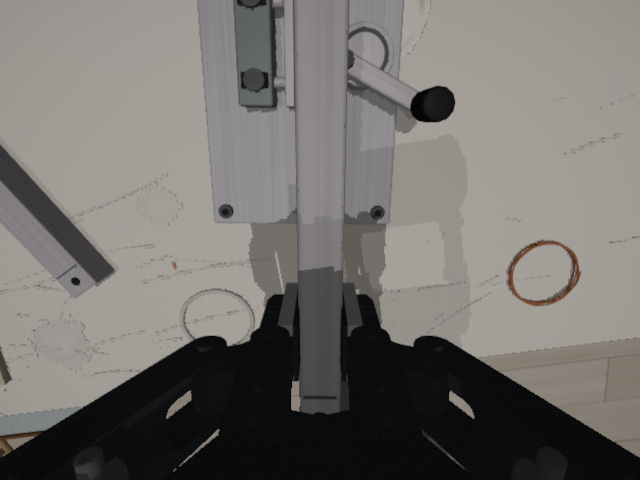

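The rear plate corners are at px (215,223) and (389,222), and the side edges leave the frame at (199,0) and (404,0). The bar is gripped straight.

Run:
```python
from h import *
im=cv2.imread('pics/w2.png'); hsv=im.astype(int)
# subpixel-ish edges: print columns of strongest gradient per row
g=cv2.GaussianBlur(cv2.cvtColor(im,cv2.COLOR_BGR2GRAY),(5,5),1).astype(float)
sat=cv2.GaussianBlur((im[...,0].astype(float)-im[...,2]),(5,5),1.5) # blue-red : plate bluish
dx=cv2.Sobel(sat,cv2.CV_64F,1,0,ksize=3); dy=cv2.Sobel(sat,cv2.CV_64F,0,1,ksize=3)
L=[];Rr=[];B=[]
for r in range(10,205,5):
    e=199+(r/222)*16; lo=int(e)-10; L.append((lo+np.argmax(dx[r,lo:lo+20]),r))
    e=404-(r/222)*15; lo=int(e)-8
    if r>125: Rr.append((lo+np.argmin(dx[r,lo:lo+16]),r))
for c in list(range(220,245,4))+list(range(345,386,4)):
    B.append((c,212+np.argmin(dy[212:234,c])))
ct=cam('wrist')
for n,P in(('L',L),('R',Rr),('B',B)):
    W=np.array([back('wrist',p,12,ct)[:2] for p in P]).astype(np.float32)
    vx,vy,x,y=cv2.fitLine(W,cv2.DIST_HUBER,0,.01,.01).ravel()
    if n!='B' and vx<0: vx,vy=-vx,-vy
    d=(W-[x,y])@np.array([-vy,vx]); print(n,'ang',np.arctan2(vy,vx),'pt',x,y,'std',d.std())
```

```text
L ang -0.15400378 pt 566.3077 113.071045 std 0.24229391
R ang -0.15465218 pt 493.92178 -37.041313 std 0.23691192
B ang 1.4180828 pt 452.17712 27.21847 std 0.21243255
```

```bash
cat >> h.py <<'E'
A=-0.154; T0=np.array([593.3,23.2]); RG=np.array([[np.cos(A),-np.sin(A)],[np.sin(A),np.cos(A)]])
def g2w(p): return RG@np.array(p[:2],float)+T0
def w2g(p): return RG.T@(np.array(p[:2],float)-T0)
E
python3 - <<'E'
from h import *
plan([*g2w([-108.5,-8]),19.5],A+np.pi/2)
E
```

```text
turn z deg 0.47 slide [ -2.4 -17.2 169.8] rows@vmax 5.0 tilt [ 0. -0. -1.] t 6.38
```

Emit:
jog_arm(slide=[[0,0,0],[-2.4,-17,40],[0,0,50],[0,0,30],[0,0,0],[0,0,0]], dr=[[0,0,0.47],[0,0,0],[0,0,0],[0,0,0],[0,0,0],[0,0,0]], hand=[1,1,1,1,1,1])

```text
clock: 7.12
tool_pos: [486.0, 32.5, 70.4]
tool_rot: [-0.651, 0.759, -0.001, 0.001]
contact_force: [0.3, -0.1, -2.6]
width: 14.8
```

Run:
```python
from h import *
o=env.get_obs(); print(w2g(o['tool_pos']),o['contact_force'])
plan([*g2w([-108.5,-8]),19],A+np.pi/2)
```

```text
[-107.46092547   -7.2731832 ] [ 0.27083066 -0.05480396 -2.58722535]
 turn z deg 0.06 slide [ 0.7  1.  51.4] rows@vmax 2.0 tilt [ 0.002 -0.    -1.   ] t 7.12
```

Emit:
jog_arm(slide=[[0.7,1,12],[0,0,12],[0,0,12],[0,0,10],[0,0,4],[0,0,0],[0,0,0]], dr=[[0,0,0],[0,0,0],[0,0,0],[0,0,0],[0,0,0],[0,0,0],[0,0,0]], hand=[1,1,1,1,1,1,1])

```text
clock: 8.0
tool_pos: [483.9, 32.0, 19.5]
tool_rot: [-0.651, 0.759, -0.0, 0.0]
contact_force: [-0.3, 0.5, -2.9]
width: 14.6
```

Emit:
jog_arm(slide=[[0,0,0.7],[0,0,0.7],[0,0,0]], dr=[[0,0,0],[0,0,0],[0,0,0]], hand=[1,1,1])

```text
clock: 8.38
tool_pos: [483.8, 32.0, 18.2]
tool_rot: [-0.651, 0.759, -0.0, 0.0]
contact_force: [-1.3, -0.2, 1.6]
width: 15.0
```

Emit:
jog_arm(slide=[[-2,0,0],[-2,0,0],[-1,0,0],[0,0,0]], dr=[[0,0,0],[0,0,0],[0,0,0],[0,0,0]], hand=[1,1,1,1])

```text
clock: 8.88
tool_pos: [485.0, 37.1, 18.2]
tool_rot: [-0.651, 0.759, -0.0, 0.0]
contact_force: [1.5, 0.7, 2.3]
width: 14.9
```

Emit:
jog_arm(slide=[[-1,0,0],[-1,0,0],[0,0,0]], dr=[[0,0,0],[0,0,0],[0,0,0]], hand=[1,1,1])

```text
clock: 9.25
tool_pos: [485.1, 38.8, 18.2]
tool_rot: [-0.651, 0.759, -0.0, 0.0]
contact_force: [-0.5, -2.2, 4.1]
width: 14.8
```

Emit:
jog_arm(slide=[[-1,0,0],[-1,0,0],[0,0,0]], dr=[[0,0,0],[0,0,0],[0,0,0]], hand=[1,1,1])

```text
clock: 9.62
tool_pos: [485.3, 40.8, 18.2]
tool_rot: [-0.651, 0.759, -0.0, 0.0]
contact_force: [0.3, -2.6, 4.8]
width: 14.9
```

Emit:
jog_arm(slide=[[-1,0,-0.2],[0,0,0],[0,0,0]], dr=[[0,0,0],[0,0,0],[0,0,0]], hand=[1,1,1])

```text
clock: 10.0
tool_pos: [485.4, 41.9, 18.2]
tool_rot: [-0.651, 0.759, -0.0, 0.0]
contact_force: [0.3, -2.4, 4.8]
width: 14.9
```

Emit:
jog_arm(slide=[[-1,0,-0.2],[0,0,0],[0,0,0]], dr=[[0,0,0],[0,0,0],[0,0,0]], hand=[1,1,1])

```text
clock: 10.38
tool_pos: [485.3, 42.7, 18.2]
tool_rot: [-0.651, 0.759, -0.0, 0.0]
contact_force: [1.1, -5.3, 2.3]
width: 15.0
```

Run:
```python
from h import *
for i in range(1):
    o=env.get_obs(); print(w2g(o['tool_pos']),RG.T@o['contact_force'][:2],o['torque'])
```

```text
[-109.68218346    2.66312395] [ 1.91596459 -5.08950298] [-0.79680459 -0.21229285 -0.27016635]
```

Emit:
jog_arm(slide=[[-1,0,0],[0,0,0],[0,0,0]], dr=[[0,0,0],[0,0,0],[0,0,0]], hand=[1,1,1])

```text
clock: 10.75
tool_pos: [485.3, 43.4, 18.2]
tool_rot: [-0.651, 0.759, -0.0, -0.0]
contact_force: [0.9, -5.8, 4.0]
width: 15.1
```

Emit:
jog_arm(slide=[[-1,0,0],[0,0,0],[0,0,0]], dr=[[0,0,0],[0,0,0],[0,0,0]], hand=[1,1,1])

```text
clock: 11.12
tool_pos: [485.5, 44.1, 18.2]
tool_rot: [-0.651, 0.759, -0.0, -0.0]
contact_force: [0.3, -7.0, 2.9]
width: 14.9
```

Run:
```python
from h import *
o=env.get_obs(); print(w2g(o['tool_pos']),RG.T@o['contact_force'][:2],o['torque'])
ct=cam('wrist'); im=env.read_camera('wrist'); cv2.imwrite('pics/w3.png',im[...,::-1])
```

```text
[-109.75213555    4.08400128] [ 1.3957381  -6.86669796] [-1.20109422 -0.15750464 -0.46309372]
```

View pics/w3.png

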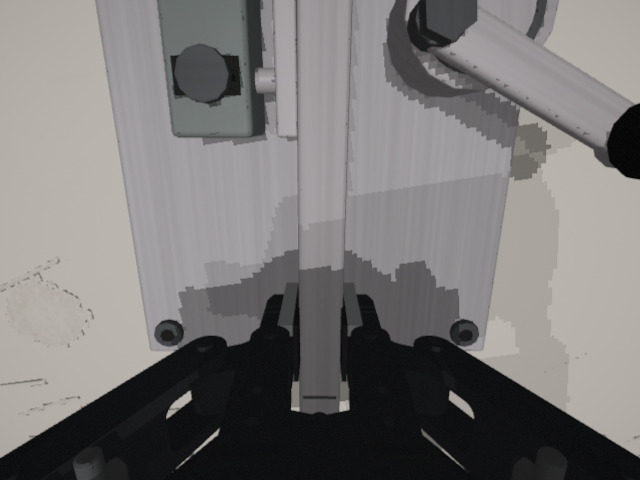

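The bar's left face is against the shoe (px col ≈ 298, row 100–137), and the contact estimate is tool y_g ≈ 1.8. I'll back off, release and lift.

Emit:
jog_arm(slide=[[2,0,0],[2,0,0],[1,0,0],[0,0,0],[0,0,0],[0,0,0],[0,0,0],[0,0,-20],[0,0,-40],[0,0,-45],[0,0,0],[0,0,0]], dr=[[0,0,0],[0,0,0],[0,0,0],[0,0,0],[0,0,0],[0,0,0],[0,0,0],[0,0,0],[0,0,0],[0,0,0],[0,0,0],[0,0,0]], hand=[1,1,1,1,0.5,0.5,0.5,0.5,0.4,0.4,0.4,0.4])

```text
clock: 12.68
tool_pos: [484.1, 39.8, 122.8]
tool_rot: [-0.651, 0.759, 0.0, -0.0]
contact_force: [-0.1, 0.2, -0.1]
width: 51.4
```

Run:
```python
from h import *
ct=cam('wrist'); im=env.read_camera('wrist'); cv2.imwrite('pics/w4.png',im[...,::-1])
for q,z in(('knob',77),('roller',12),('narrow_bar',12)):
    for r in env.spot_point('wrist',q)[:1]: p=back('wrist',r['point'],z,ct);print(q,r['confidence'],np.round(r['point'],1),np.round(p,1),w2g(p))
cv2.imwrite('pics/w4c.png',cv2.resize(im[0:300,120:520,::-1],(800,600),interpolation=cv2.INTER_CUBIC))
k=g2w([-10,-27]); print('bolt',k, w2g(env.get_obs()['tool_pos']))
```

```text
knob 0.74 [490.8 130.4] [540.2 -56.4  77. ] [-40.24301923 -86.83430877]
roller 0.84 [383.   70.7] [582.2 -17.4  12. ] [ -4.71757781 -41.8648275 ]
narrow_bar 0.71 [317.1 167.8] [527.5  33.9  12. ] [-66.61805089   0.5021136 ]
bolt [579.27676154  -1.94654615] [-111.25122668   -0.40273497]
```

View pics/w4c.png

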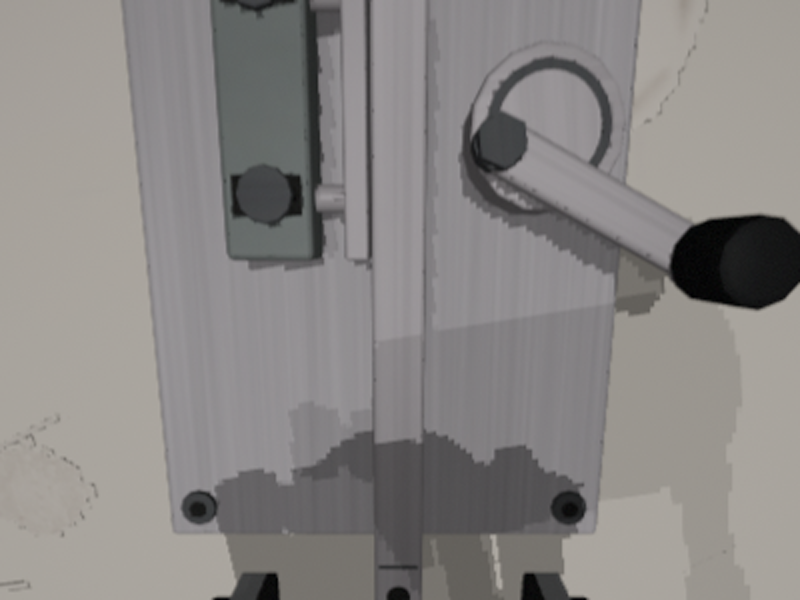

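The bar lies straight at guide (-67,0.5). The shoe's face is at crop col ≈ 369 and the bar's left edge at 373. The knob is at full px (490,130).

Run:
```python
from h import *
ct=cam('wrist')
f=lambda c,r,z: np.round(w2g(back('wrist',(c/2+120,r/2),z,ct)),1)
print('shoe face',f(369,257,40),f(370.5,60,40),'shoe bk',f(345,258,40),'fence',f(320,255,43))
for r in(100,300,500): print('bar',f(373.5,r,44),f(424,r,44))
k=np.array([-40,-86.3]); a=np.arctan2(k[1]+27,k[0]+10); print('joint',a+2.17)
for j in (a+2.17,1.7):
    for y in (A+np.pi/2,A): 
        kk=np.array([-10,-27])+65*np.array([np.cos(j-2.17),np.sin(j-2.17)]); print(j,kk); plan([*g2w(kk),120],y)
print(env.get_obs()['joint_positions'])
```

```text
shoe face [-41.    7.7] [11.1  6.7] shoe bk [-41.3  14.8] fence [-40.4  21.9]
bar [0.5 5.9] [ 0.5 -8. ]
bar [-53.2   6.3] [-53.2  -8.7]
bar [-116.2    6.9] [-116.1   -9.4]
joint 0.13084546647624595
0.13084546647624595 [-39.34242382 -85.00019107]
 turn z deg 0.06 slide [ 84.6 -71.9   1.6] rows@vmax 3.0 tilt [-0.003 -0.    -1.   ] t 12.88
0.13084546647624595 [-39.34242382 -85.00019107]
 turn z deg -89.94 slide [71.9 84.6  1.6] rows@vmax 3.0 tilt [-0.003 -0.    -1.   ] t 12.88
1.7 [ 47.95193873 -56.43760855]
 turn z deg 0.06 slide [  56.  -159.2    1.6] rows@vmax 5.0 tilt [-0.003 -0.    -1.   ] t 12.88
1.7 [ 47.95193873 -56.43760855]
 turn z deg -89.94 slide [159.2  56.    1.6] rows@vmax 5.0 tilt [-0.003 -0.    -1.   ] t 12.88
[-7.49134879e-03  1.84436568e-01  2.03994011e+00 -5.33534868e-05
  9.20707420e-01  1.71626090e+00]
```

Run:
```python
from h import *
plan([*g2w([-39.5,-85.3]),64.5],A-2.04+np.pi/2)
```

```text
turn z deg -63.05 slide [102.4  43.3  57.1] rows@vmax 4.0 tilt [-0.003 -0.    -1.   ] t 12.88
```

Emit:
jog_arm(slide=[[0,0,-5],[0,0,0],[0,0,0],[0,0,0],[0,0,0],[0,0,0],[34,14,0],[34,14,0],[34,15,0],[0,0,0],[0,0,25],[0,0,0]], dr=[[0,0,-10.5],[0,0,-10.5],[0,0,-10.5],[0,0,-10.5],[0,0,-10.5],[0,0,-10.5],[0,0,0],[0,0,0],[0,0,0],[0,0,0],[0,0,0],[0,0,0]], hand=[0.4,0.4,0.4,0.4,0.4,0.4,0.4,0.4,0.4,0.4,0.4,0.4])

```text
clock: 14.38
tool_pos: [539.1, -53.5, 100.5]
tool_rot: [0.952, -0.307, -0.004, 0.0]
contact_force: [-0.6, -0.1, 0.2]
width: 51.1
```

Run:
```python
from h import *
plan([*g2w([-39.5,-85.3]),64.5],A-2.04+np.pi/2)
```

```text
turn z deg -0.04 slide [ 2.6 -0.  36. ] rows@vmax 1.0 tilt [-0.007  0.002 -1.   ] t 14.38
```

Emit:
jog_arm(slide=[[2.4,0,12],[0,0,14],[0,0,10],[0,0,0],[0,0,0],[0,0,0],[0,0,0],[0,0,0]], dr=[[0,0,0],[0,0,0],[0,0,0],[0,0,0],[0,0,0],[0,0,0],[0,0,0],[0,0,0]], hand=[0.4,0.4,0.4,0.4,1,1,1,1], newtons=30)

```text
clock: 15.38
tool_pos: [543.3, -55.5, 67.7]
tool_rot: [0.952, -0.307, -0.001, -0.0]
contact_force: [-4.2, 2.0, 5.0]
width: 20.8
```

Run:
```python
from h import *
o=env.get_obs(); p=w2g(o['tool_pos']); d=p-[-10,-27]; print(p,np.hypot(*d),np.arctan2(d[1],d[0])+2.17,o['contact_force'],o['torque'])
```

```text
[-37.31262993 -85.39497414] 64.46667944768066 0.16171003564206954 [-4.15779264  1.9507448   4.99678729] [0.4289834  0.79732027 0.04048107]
```

Emit:
jog_arm(slide=[[5.665,-0.25,0],[5.665,-0.25,0],[5.665,-0.25,0],[5.665,-0.25,0],[5.665,-0.25,0],[5.665,-0.25,0],[5.665,-0.25,0],[5.665,-0.25,0],[5.665,-0.25,0],[5.665,-0.25,0],[5.665,-0.25,0]], dr=[[0,0,-5],[0,0,-5],[0,0,-5],[0,0,-5],[0,0,-5],[0,0,-5],[0,0,-5],[0,0,-5],[0,0,-5],[0,0,-5],[0,0,-5]], hand=[1,1,1,1,1,1,1,1,1,1,1])

```text
clock: 16.75
tool_pos: [602.6, -62.5, 67.7]
tool_rot: [0.986, 0.168, -0.001, -0.002]
contact_force: [-5.6, 6.8, 6.5]
width: 20.9
```

```bash
cat >> h.py <<'E'
def lev():
    o=env.get_obs(); p=w2g(o['tool_pos']); d=p-[-10,-27]; M=R.from_quat(o['tool_rot']).as_matrix()
    print('t',round(o['clock'],2),'r',np.round(np.hypot(*d),1),'joint',round(np.arctan2(d[1],d[0])+2.17,3),'tool-yaw joint',round(np.arctan2(M[1,0],M[0,0])-A-np.pi/2+2.17,3),'F tool',np.round(M.T@o['contact_force'],1),'z',o['tool_pos'][2])
E
python3 -c "
from h import *
lev()"
```

```text
t 16.75 r 64.9 joint 1.12 tool-yaw joint 1.09 F tool [-3.1 -8.3 -6.4] z 67.70507474430282
```

Emit:
jog_arm(slide=[[2.27,-0.9,0],[2.27,-0.04,0],[2.27,-0.04,0],[0,0,0]], dr=[[0,0,-2],[0,0,-2],[0,0,-2],[0,0,0]], hand=[1,1,1,1])

```text
clock: 17.25
tool_pos: [608.9, -59.8, 67.8]
tool_rot: [0.976, 0.218, -0.001, -0.001]
contact_force: [-4.4, 4.2, 5.6]
width: 21.1
```

```bash
python3 -c "
from h import *
lev()"
```

```text
t 17.25 r 65.0 joint 1.226 tool-yaw joint 1.193 F tool [-2.3 -5.7 -5.6] z 67.75917534700292
```

Emit:
jog_arm(slide=[[2.27,-0.04,0],[2.27,-0.04,0],[2.27,-0.04,0],[0,0,0]], dr=[[0,0,-2],[0,0,-2],[0,0,-2],[0,0,0]], hand=[1,1,1,1])

```text
clock: 17.75
tool_pos: [614.6, -56.6, 67.8]
tool_rot: [0.963, 0.269, -0.001, -0.002]
contact_force: [-4.1, 4.7, 6.0]
width: 21.0
```

```bash
python3 -c "
from h import *
lev()"
```

```text
t 17.75 r 65.1 joint 1.327 tool-yaw joint 1.297 F tool [-1.1 -6.2 -6. ] z 67.76805946184595
```

Emit:
jog_arm(slide=[[2.27,-0.04,0],[2.27,-0.04,0],[0,0,0]], dr=[[0,0,-2],[0,0,-2],[0,0,0]], hand=[1,1,1])

```text
clock: 18.12
tool_pos: [618.2, -54.1, 67.8]
tool_rot: [0.953, 0.302, -0.001, -0.002]
contact_force: [-4.9, 4.1, 6.4]
width: 20.6
```

```bash
python3 -c "
from h import *
lev()"
```

```text
t 18.12 r 65.1 joint 1.395 tool-yaw joint 1.367 F tool [-1.7 -6.3 -6.4] z 67.75854489478375
```

Emit:
jog_arm(slide=[[2.27,-0.04,0],[2.27,-0.04,0],[1.7,-0.04,0]], dr=[[0,0,-2],[0,0,-2],[0,0,-1.5]], hand=[1,1,1])

```text
clock: 18.5
tool_pos: [622.8, -50.5, 67.8]
tool_rot: [0.938, 0.347, -0.001, -0.002]
contact_force: [-6.6, 3.2, 7.1]
width: 21.1
```

Run:
```python
from h import *
lev()
ct=cam('wrist'); im=env.read_camera('wrist'); cv2.imwrite('pics/w5.png',im[...,::-1])
```

```text
t 18.5 r 65.2 joint 1.484 tool-yaw joint 1.463 F tool [-2.9 -6.7 -7.1] z 67.75719882328923
```

View pics/w5.png

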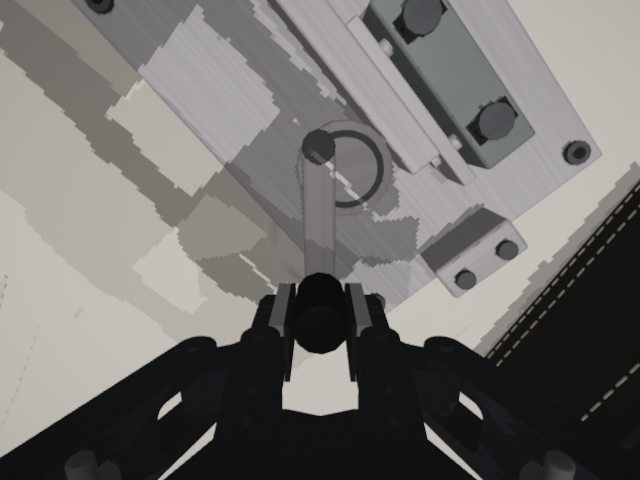

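The lever points straight down the picture, with the roller (≈345,165) against the bar, and the bar against the shoe. Next is an enlarged crop.

Run:
```python
import cv2
im=cv2.imread('pics/w5.png'); cv2.imwrite('pics/w5c.png',cv2.resize(im[0:210,280:550],(800,600),interpolation=cv2.INTER_CUBIC))
```

```text
(no output)
```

View pics/w5c.png

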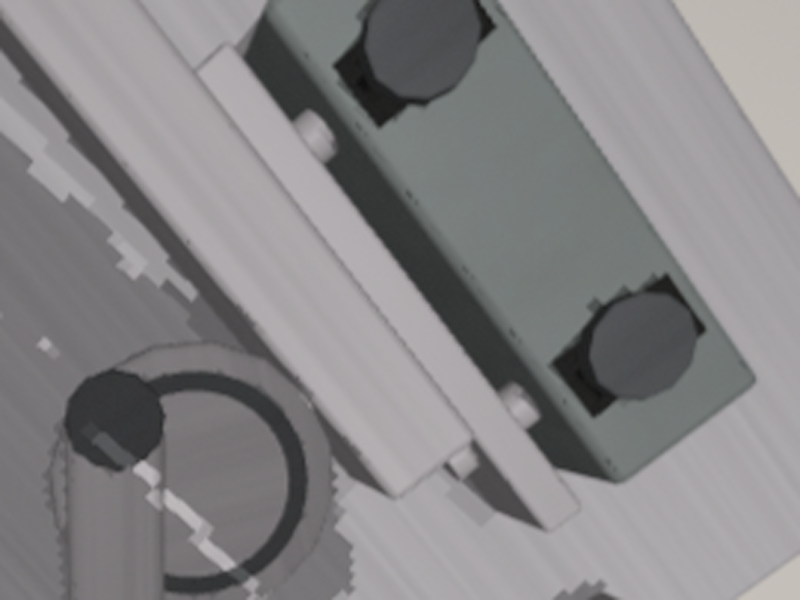

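Run:
```python
from h import *
ct=cam('wrist')
f=lambda c,r,z: np.round(w2g(back('wrist',(c/2.963+280,r/2.857),z,ct)),1)
print('shoe back',f(234,45,40),f(578,510,40),f(450,336,40))
print('shoe front',f(200,68,40),f(548,528,40))
print('fence near',f(268,20,43),f(618,482,43))
print('bar L',f(395,497,44),f(187,240,44),'bar R',f(470,442,44),f(200,75,44))
```

```text
shoe back [-39.2  19.4] [49.1 18.7] [13.6 19.1]
shoe front [-39.9  13.9] [48.5 13.4]
fence near [-38.2  24.3] [48.2 25.2]
bar L [27.6 -2.6] [-22.8  -2.8] bar R [28.  11.2] [-38.7  12.5]
```

Run:
```python
import cv2
im=cv2.imread('pics/w4.png'); cv2.imwrite('pics/w4d.png',cv2.resize(im[0:150,220:380],(640,600),interpolation=cv2.INTER_CUBIC))
```

```text
(no output)
```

View pics/w4d.png

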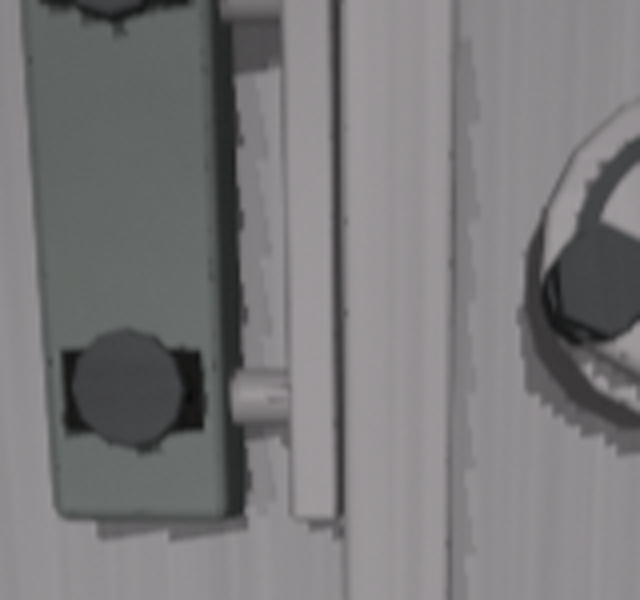

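Run:
```python
from h import *
c=env.get_calibration('wrist'); W=np.eye(4); W[:3,:3]=R.from_quat([-.651,.759,0,0]).as_matrix(); W[:3,3]=[484.1,39.8,122.8]
ct=(c,W@np.array(c['mount']))
f=lambda q,r,z: np.round(w2g(back('wrist',(q/4+220,r/4),z,ct)),1)
print('shoe back',f(292,515,40),f(286,100,40),'front',f(334,515,40),f(331,100,40))
print('fence near',f(226,512,43),f(212,100,43),'bar L',f(347,515,44),f(343,100,44),'bar R',f(450,515,44))
```

```text
shoe back [-39.2  17. ] [16.  16.8] front [-39.2  10.8] [16.  10.6]
fence near [-38.7  26.5] [15.3 26.7] bar L [-39.1   8.7] [15.1  8.8] bar R [-39.1  -6.4]
```

The shoe displacement comes out at about 3.3–4.3 mm by picture and by touch, which is on target. I'll release the knob.

Emit:
jog_arm(slide=[[0,0,0],[0,0,0],[0,0,0],[0,0,-20],[0,0,-30],[0,0,-30],[0,0,0]], dr=[[0,0,0],[0,0,0],[0,0,0],[0,0,0],[0,0,0],[0,0,0],[0,0,0]], hand=[0.4,0.4,0.4,0.4,0.6,1,1])

```text
clock: 19.42
tool_pos: [627.8, -52.2, 152.2]
tool_rot: [0.937, 0.348, 0.004, 0.002]
contact_force: [-0.5, -0.1, 0.7]
width: 0.4
```

Run:
```python
from h import *
ct=cam('top'); im=env.read_camera('top')
for q,z in(('narrow_bar',12),('knob',77),('roller',12)):
    for r in env.spot_point('top',q)[:1]: p=back('top',r['point'],z,ct);print(q,r['confidence'],w2g(p))
k=w2g(env.get_obs()['tool_pos'])
plan([*g2w([-195,5]),145],A+np.pi/2)
print(env.get_obs()['joint_positions'])
```

```text
knob 0.6 [ 45.64515933 -71.09817744]
roller 0.67 [  5.61060082 -27.10704775]
 turn z deg -40.44 slide [  74.2 -236.2    1.2] rows@vmax 7.0 tilt [-0.002  0.    -1.   ] t 19.62
[-1.52024837e-01  3.98840634e-01  1.69567009e+00 -2.51849104e-05
  1.04925618e+00 -8.63064452e-01]
```

Emit:
jog_arm(slide=[[0,0,0],[0,0,0],[0,0,0],[0,0,0],[12,-40,0],[12,-40,0],[12,-40,0],[12,-40,0],[13,-40,0],[13,-36,0],[0,0,40],[0,0,40],[0,0,0],[0,0,0]], dr=[[0,0,-10.1],[0,0,-10.1],[0,0,-10.1],[0,0,-10.1],[0,0,0],[0,0,0],[0,0,0],[0,0,0],[0,0,0],[0,0,0],[0,0,0],[0,0,0],[0,0,0],[0,0,0]], hand=[1,1,1,1,1,1,1,1,1,1,1,1,1,1])

```text
clock: 21.38
tool_pos: [403.0, 57.8, 67.6]
tool_rot: [0.76, 0.65, -0.0, -0.0]
contact_force: [0.1, 0.5, -0.7]
width: -0.1
```

Run:
```python
from h import *
plan([*g2w([-190,5.2]),24],A+np.pi/2)
ct=cam('wrist'); im=env.read_camera('wrist'); cv2.imwrite('pics/w6.png',im[...,::-1])
print(w2g(ct[1][:2,3]))
for q in('narrow_bar','thick_bar'):
  for r in env.spot_point('wrist',q)[:1]: p=back('wrist',r['point'],12,ct);print(q,r['confidence'],r['point'],w2g(p))
```

```text
turn z deg -0.04 slide [ 0.2  3.4 43.6] rows@vmax 2.0 tilt [-0. -0. -1.] t 21.38
[-268.59999431    4.16241762]
```

View pics/w6.png

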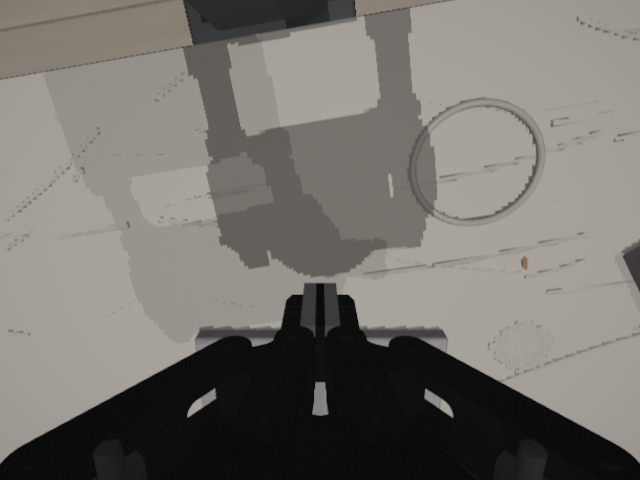

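The view looks back past the fingers: the plate's rear edge is at row 340 and the bar is centred behind the fingers at (320,398). I'll lower and push.

Emit:
jog_arm(slide=[[0,3.4,22],[0,0,21],[0,5,0],[0,5,0],[0,4,0],[0,4,0],[0,4,0],[0,4,0]], dr=[[0,0,0],[0,0,0],[0,0,0],[0,0,0],[0,0,0],[0,0,0],[0,0,0],[0,0,0]], hand=[1,1,1,1,1,1,1,1])

```text
clock: 22.52
tool_pos: [426.1, 53.7, 23.4]
tool_rot: [0.76, 0.65, -0.005, -0.004]
contact_force: [-9.5, 2.2, 7.5]
width: 0.4
```

Emit:
jog_arm(slide=[[0,3,0],[0,3,0],[0,3,0]], dr=[[0,0,0],[0,0,0],[0,0,0]], hand=[1,1,1])

```text
clock: 22.9
tool_pos: [434.9, 52.4, 23.3]
tool_rot: [0.76, 0.65, -0.005, -0.004]
contact_force: [-9.6, 1.0, 8.5]
width: -0.3
```

Emit:
jog_arm(slide=[[0,3,0],[0,3,0],[0,3,0]], dr=[[0,0,0],[0,0,0],[0,0,0]], hand=[1,1,1])

```text
clock: 23.28
tool_pos: [444.0, 51.0, 23.4]
tool_rot: [0.76, 0.65, -0.004, -0.004]
contact_force: [-9.1, 2.1, 6.6]
width: 0.0
```

Emit:
jog_arm(slide=[[0,1,-1],[0,2,-0.5],[0,2,0]], dr=[[0,0,0],[0,0,0],[0,0,0]], hand=[1,1,1])

```text
clock: 23.65
tool_pos: [448.3, 50.3, 23.8]
tool_rot: [0.76, 0.65, -0.004, -0.004]
contact_force: [-6.4, 2.7, -1.7]
width: -0.2
```

Run:
```python
from h import *
o=env.get_obs(); print(w2g(o['tool_pos']),RG.T@o['contact_force'][:2],o['contact_force'],o['torque'])
ct=cam('scene'); im=env.read_camera('scene')
p=proj('scene',[*g2w([-20,5]),30],ct).astype(int); print(p)
cv2.imwrite('pics/s7.png',cv2.resize(im[p[1]-75:p[1]+75,p[0]-100:p[0]+100,::-1],(800,600),interpolation=cv2.INTER_CUBIC))
```

```text
[-147.41171443    4.53500868] [-6.6975935   1.64224095] [-6.36642363  2.65016304 -1.65564948] [ 0.37329979  1.01013958 -0.00541381]
[300 267]
```

View pics/s7.png

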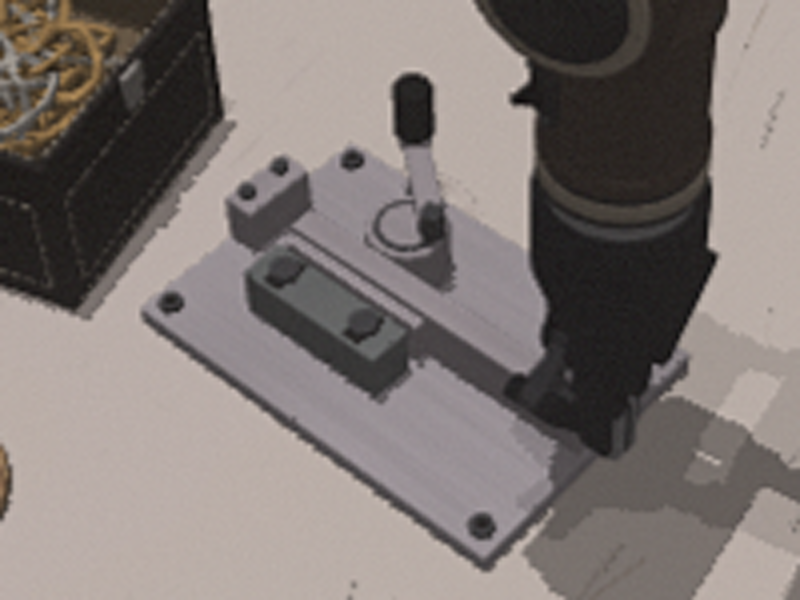

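The crop shows the bar upright on the plate between roller and shoe, its nose still short of the stop and the lever turned as set. Next come more drag readings while pushing on.

Emit:
jog_arm(slide=[[0,2,0],[0,2,0],[0,2,0]], dr=[[0,0,0],[0,0,0],[0,0,0]], hand=[1,1,1])

```text
clock: 24.08
tool_pos: [454.4, 49.4, 23.8]
tool_rot: [0.76, 0.65, -0.004, -0.004]
contact_force: [-6.7, 2.4, -0.2]
width: 0.0
```

Emit:
jog_arm(slide=[[0,2,-0.3],[0,2,-0.3],[0,2,-0.2]], dr=[[0,0,0],[0,0,0],[0,0,0]], hand=[1,1,1])

```text
clock: 24.45
tool_pos: [459.1, 48.6, 24.1]
tool_rot: [0.76, 0.65, -0.005, -0.005]
contact_force: [-7.0, 3.3, -2.8]
width: -0.0
```

Run:
```python
from h import *
o=env.get_obs(); print(w2g(o['tool_pos']),RG.T@o['contact_force'][:2],o['contact_force'],o['torque'])
```

```text
[-136.47037621    4.49450125] [-7.38610638  2.15000073] [-6.96890195  3.25752608 -2.79918819] [ 0.49770985  1.25666686 -0.00267021]
```

Emit:
jog_arm(slide=[[0,2,0],[0,2,0],[0,2,0]], dr=[[0,0,0],[0,0,0],[0,0,0]], hand=[1,1,1])

```text
clock: 24.82
tool_pos: [465.2, 47.7, 24.0]
tool_rot: [0.76, 0.65, -0.005, -0.005]
contact_force: [-7.1, 2.4, -1.8]
width: -0.2
```

Emit:
jog_arm(slide=[[0,1,0],[0,1,0]], dr=[[0,0,0],[0,0,0]], hand=[1,1])

```text
clock: 25.08
tool_pos: [467.2, 47.4, 24.0]
tool_rot: [0.76, 0.65, -0.005, -0.005]
contact_force: [-7.7, 3.4, -3.3]
width: 0.0
```

Emit:
jog_arm(slide=[[0,1,0],[0,1,0]], dr=[[0,0,0],[0,0,0]], hand=[1,1])

```text
clock: 25.32
tool_pos: [469.2, 47.1, 24.0]
tool_rot: [0.76, 0.65, -0.005, -0.005]
contact_force: [-6.8, 2.7, -2.5]
width: -0.1
```

Run:
```python
from h import *
o=env.get_obs(); print(w2g(o['tool_pos']),RG.T@o['contact_force'][:2],o['contact_force'],o['torque'])
ct=cam('top'); im=env.read_camera('top'); cv2.imwrite('pics/top8.png',im[...,::-1])
for q,z in (('stop',27),('narrow_bar',12)):
  for r in env.spot_point('top',q)[:1]: print(q,r['confidence'],w2g(back('top',r['point'],z,ct)))
```

```text
[-126.32029587    4.53723345] [-7.15887686  1.63631334] [-6.82315714  2.71506277 -2.52060204] [0.4516426  1.20929018 0.02544062]
stop 0.6 [78.492064   -9.21077887]
narrow_bar 0.9 [-24.61847536   4.83754225]
```

Emit:
jog_arm(slide=[[0,1,0],[0,1,0]], dr=[[0,0,0],[0,0,0]], hand=[1,1])

```text
clock: 25.72
tool_pos: [469.7, 46.9, 23.8]
tool_rot: [0.76, 0.65, -0.006, -0.006]
contact_force: [-11.5, 3.7, -0.5]
width: 0.1
```

Emit:
jog_arm(slide=[[0,1,0],[0,1,0]], dr=[[0,0,0],[0,0,0]], hand=[1,1])

```text
clock: 25.98
tool_pos: [469.7, 46.9, 23.5]
tool_rot: [0.76, 0.65, -0.008, -0.008]
contact_force: [-13.2, 4.5, 3.6]
width: -0.1
```

Emit:
jog_arm(slide=[[0,1,0],[0,0,0]], dr=[[0,0,0],[0,0,0]], hand=[1,1])

```text
clock: 26.22
tool_pos: [469.7, 46.9, 23.5]
tool_rot: [0.76, 0.65, -0.009, -0.009]
contact_force: [-15.4, 5.3, 5.9]
width: -0.3
```

The bar is on the stop: it stopped at x 469.7 while the force rose to 15 N. I'll back off and inspect from above the guide.

Emit:
jog_arm(slide=[[0,-8,0],[0,-20,0],[0,0,-40],[0,0,-50],[0,0,-45],[-10,35,0],[0,45,0],[0,45,0],[0,0,0],[0,0,0]], dr=[[0,0,0],[0,0,0],[0,0,0],[0,0,0],[0,0,0],[0,0,0],[0,0,0],[0,0,0],[0,0,0],[0,0,0]], hand=[1,1,1,1,1,1,1,1,1,1])

```text
clock: 27.48
tool_pos: [574.8, 20.7, 161.2]
tool_rot: [0.76, 0.65, -0.0, -0.0]
contact_force: [-0.2, 0.3, 0.1]
width: 0.2
```

Run:
```python
from h import *
ct=cam('wrist'); o=env.get_obs(); im=env.read_camera('wrist'); cv2.imwrite('pics/w9.png',im[...,::-1])
np.save('w9T.npy',ct[1]); print(w2g(ct[1][:2,3]),ct[1][2,3],w2g(o['tool_pos']),o['tool_rot'])
for q,z in(('knob',77),('roller',12),('narrow_bar',12)):
  for r in env.spot_point('wrist',q)[:1]: print(q,r['confidence'],r['point'],w2g(back('wrist',r['point'],z,ct)))
# rectified top view at z=42: x -60..90, y -50..60, 5px/mm
gx=[(-60,60),(90,60),(90,-50),(-60,-50)]
src=np.float32([proj('wrist',[*g2w(p),42],ct) for p in gx]); S=5
dst=np.float32([[ (60-p[1])*S,(90-p[0])*S] for p in gx])
v=cv2.warpPerspective(im,cv2.getPerspectiveTransform(src,dst),(110*S,150*S),flags=cv2.INTER_CUBIC)
cv2.imwrite('pics/w9r.png',v[150:750,:,::-1])
```

```text
[-92.93746056  -6.09675955] 304.3866814335838 [-17.8610279   -5.28400824] [ 7.59658949e-01  6.50321455e-01 -3.97496696e-04 -3.58279639e-04]
knob 0.87 [233.2, 319.4] [ 39.01897435 -67.21151269]
roller 0.61 [297.0, 246.7] [  7.10917619 -25.5870832 ]
narrow_bar 0.8 [333.8, 213.7] [-21.74807205   5.3904303 ]
```

View pics/w9r.png

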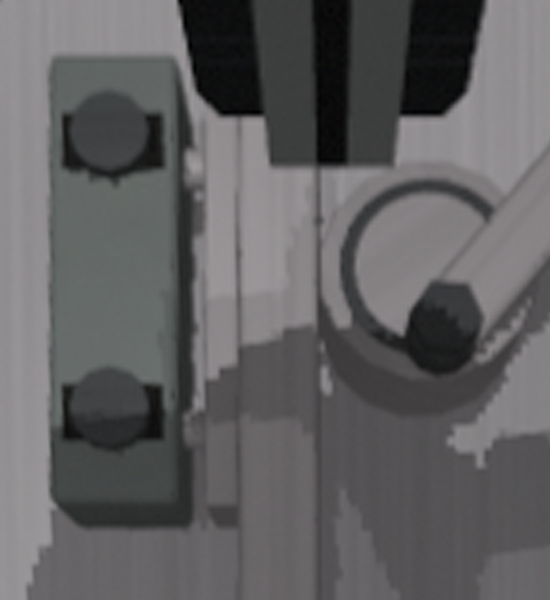

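```bash
python3 -c "
from h import *
print(env.get_obs()['contact_force']); print(env.hand_in())"
```

```text
[ 0.34546573 -0.67195922  0.63526224]
the job is handed in; nothing more can be done
None
```

I set the guide to the narrow bar and handed the job in at about 27.6 s on the robot clock. I don't know the verdict, because `hand_in` reports none.

**What I did**
- I laid the bar loose in the channel at guide x of about -67 mm and touched it to the shoe, whose face came out at y of about 9.7 mm.
- I then turned the lever by the knob to about 1.48 rad.
- I pushed the bar from behind with shut fingers until its nose was on the stop, backed off and lifted clear. The thick bar was not touched.

**Last checks**
- **Shoe displacement:** comparing the gap between fence and shoe in pictures from before and after gives about 3.9 mm, roughly 12 N. Single estimates ranged from 3.2 to 4.8 mm.
- **Bar on the stop:** the fingers stopped at guide x of about -126 mm while the force rose to 15 N. That puts the bar's rear end at -115 mm, which is right for the stop. The network placed the bar's origin at about -22 mm from the wrist camera after the push. It gave -25 mm from the top camera during the push, just before the fingers stalled.
- **Bar seating:** it lay straight between roller and shoe.

**What disagreed:** the drag while pushing read about 7 N, and 9.6 N while the fingers also pressed the bar down. That is slightly above the 2 to 6 N expected. I trusted the geometric measurements and left the roller as set. The nose was hidden by the fingers in the last picture, so its contact with the stop is judged from force and position, not seen.

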